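# Reset the balancing valve of the heating loop

### The arm

A 7-joint arm with a two-finger parallel gripper is mounted at the origin on the work surface. World frame = base frame: x ahead of the robot, y to its left, z up, the work surface at z = 0. Lengths are in m, angles in rad, forces in N, time in s.
With the tool pointing down it reaches from about 0.4 to 0.9 m from the base axis. Payload 5.5 kg.
Tool frame: the origin (TCP) lies at the very end of the fingers, on their centre line; the grasp point (between the pads) lies 19 mm behind it; z points along the fingers, y is the direction in which the jaws open and shut (so a half turn about z gives the same grasp; the last joint's range is limited). The gripper opens to 85 mm and grips with 20 to 120 N. Pads are 22 mm wide; open, the fingers measure 114 mm over their backs; the gripper's body (76 mm by 85 mm) begins 54 mm behind the grasp point. The pads swing forward as they close: fully open they stand 13 mm farther back than shut.
Start: joints at [1.465, 0.501, -0.427, 1.55, 0.221, 1.138, -0.21], TCP at [0.234, -0.606, 0.231] pointing down, gripper open.
Joint ranges: [-2.88, 2.88], [-0.31, 2.03], [-1.54, 1.56], [0.2, 2.42], [-1.41, 4.55], [0.19, 2.02], [-2.57, 2.57]. Speed limits (rad/s): [2.57, 2.57, 3.14, 3.14, 3.14, 3.14, 3.14].

### API

Orientations are given as [roll, pitch, yaw] about the fixed x, y, z axes, in that order (R = Rz(yaw) Ry(pitch) Rx(roll)).
In Python, from plant import * gives the robot as it stands. The module is installed in compiled form; this text tells all that it offers.
- The arm moves only by the tool jog_arm, never from a script. Its argument "motion" is a list that holds one entry, the list of rows, each a list of 6 numbers: the shift along the tool's x, y, z in mm, then the turn, a rotation vector about the tool's x, y, z in rad. A call has 1 to 20 rows; each row is the pose to reach, as a shift and turn from the pose commanded when the call began, along the tool's axes at that moment; what a row does not reach only later rows make up. A row lasts 1/10 s, in which the tool goes at most 50 mm and 8.59 degrees, less where a joint would pass 70% of its speed; a pose out of reach is approached as far as the arm can. A call with a gripper value outside its range is refused whole. "jaw" is the closure in counts, from 0 (fully open) to 255 (shut), set as the call begins (left out, the last holds). The fingers move at their own pace and stop on an object; "grip_force" is the grip in N (left out, the last holds). Time passes only in rows, so rows that repeat a pose let the fingers close. It gives the time, the measured TCP pose, the force and the opening at its end, in the units of the state.
- sense(): the state, without advancing time (a new reading comes with each control period).
- get_image(name): name is "scene" or "top" or "wrist"; returns the picture (400x640x3 uint8, blue, green, red); there is no depth.
- camera_info(name): a dict with "fx", "fy", "cx", "cy" (pixels), "world_from_camera" (4x4, takes a point from camera to world coordinates); the wrist camera has in their place "T_tool_cam" (4x4, takes a point from camera to tool coordinates, whose origin is the TCP and whose axes are the flange's). Camera axes: x right, y up, looking along -z (the intrinsics and any distortion apply to the point x, -y, -z); pixel columns grow to the right and rows downward; lengths in m; the calibration is good to about 2 mm. The wrist camera is an equidistant fisheye: a pixel r from the principal point sees the ray r / f radians off the axis. A picture is of the moment at which its call begins: read the wrist's pose just before it. camera_info takes no time and is no camera call.
- hand_in(): hands the job in, once; it reports no verdict.
The state is a dict: "time": time; "joints": joint angles; "joint_vel": joint speeds; "effort": joint torques, N m; "tool_pos": TCP position; "tool_rot": TCP orientation; "ft_force": force on the tool from outside, world axes, zero at the start; "ft_torque": the same for the moment, N m; "grip_width": opening from 0.0 (shut) to 1.0 (fully open).
Only numpy, scipy, OpenCV 4.12 (cv2) and the standard library are available. Lean on these libraries where they do the work, as an engineer would, in place of code of your own. Each camera call takes 0.05 s, during which the arm holds its last target. There are 200 camera calls.

### The job

Turn the selector of the white heating controller to the green dot. Then close the red hand wheel clockwise to its stop, back it off exactly two full turns, and finish while still gripping the wheel's black crank handle, keeping it there. Leave the blue cup and the pill jar where they stand.

Things in the scene. Friction and masses are not known exactly. Their poses are not given: they have to be found in the camera images.
- selector: heating controller, a fixed white box 110 x 110 x 50 mm high. Origin under its centre, z up; its x axis points to the edge opposite the black strip. Four coloured dots on its top at 40 mm from the knob's axis stand, seen from above and measured counterclockwise from its x axis, at +1.05 rad (blue), +0.35 (yellow), -0.35 (green), -1.05 (red)
- selector_knob (a joint): angle of the selector knob, rad, growing clockwise seen from above. It clicks into four detents: 0 blue, 0.70 yellow, 1.40 green, 2.10 red (stops just beyond the first and last). It starts at blue or yellow. It takes up to about 0.07 N m to turn and snaps into the nearest detent
- selector_grip (a point): point on the knob's vertical axis at the height to grip, 74 mm above the table. The knob is a black upright bar 44 mm long, 12 mm thick, from 56 to 86 mm above the table, on a grey disc 48 mm across; the end with the white line is the pointer. The x axis of this point runs along the bar towards the pointer
- valve: fixed heating valve: grey round flange 160 mm across with a brass neck and a red hand wheel (110 mm across, its top 74 mm above the table) turning about the vertical axis. Origin under the centre, on the wheel's axis, z up; its x axis points to a white index bar on the flange just outside the wheel
- valve_wheel (a joint): angle of the hand wheel, rad, counted over several turns: 0 is shut at a hard stop, growing counterclockwise seen from above as it opens; one turn is 6.283. It starts about 0.5 to 1.2 turns open and has a further stop at four turns. At the shut stop, and after each whole turn, the crank handle stands over the white index bar's direction (the valve's x axis turned by this angle gives the direction of the handle). Friction about 0.05 N m: it stays where it is left
- valve_grip (a point): middle of the black crank handle: an upright round peg 18 mm in diameter standing on the wheel rim 45 mm from the wheel's axis, from 75 to 123 mm above the table; this point is 99 mm above the table. The peg spins freely on its own axis, so the hand need not turn while it is led round the circle
- pill_jar: small amber glass pill jar with a white cap standing beyond the cup, 48 mm across, 70 mm high; origin under its centre
- espresso_cup: blue ceramic espresso cup standing between the controller and the valve, 60 mm across the rim, 55 mm high; origin under its centre
- valve_handle: the black crank handle itself; origin at its foot on the wheel, on its axis, 75 mm above the table
Mind the look-alikes: they are no part of the job. What is shaped like the valve but brown is not meant.

How it is judged:
By the outcome, as a careful person would: the job done as asked, in the order asked, and still so for the second after the job is handed in, while the arm keeps its last pose, push and grip.
It also fails if it takes over 72 s, if anything falls off the work surface, if the arm or the gripper's body presses on something with over 40 N, if the wrist force passes 120 N, or if a joint passes its speed limit or range.

## Working session

There is one attempt and no reset: what is moved stays moved. The work goes in short steps, Python scripts to look and compute and a tool call to move; the robot and the scene stay as the last step left them, time stands still between calls to the robot, and variables do not carry over. Pictures are saved under pics/ and viewed, on a budget of 10 in all, crops included, one or two more only if the job needs it, and the job is handed in when it is done.

Besides the shell and the picture viewer there is one more tool, called as name(argument=value, ...), one argument or row to a line, values as JSON. jog_arm: Moves the arm, as the interface text tells. Its arguments: {"type":"object","properties":{"motion":{"type":"array"},"jaw":{"type":"number"},"grip_force":{"type":"number"}},"required":["motion"]}

```bash
mkdir -p pics; python3 - <<'E'
from plant import *
import cv2,numpy as np
s=sense();print(s)
for n in("scene","top"):
    cv2.imwrite(f"pics/{n}0.png",get_image(n)); c=camera_info(n);print(n,c)
print(camera_info("wrist"))
E
```

```text
{'time': 0.0, 'joints': array([ 1.46518912,  0.50186291, -0.42679243,  1.55146012,  0.22080444,
        1.13827552, -0.21030102]), 'joint_vel': array([ 9.01391488e-04, -6.38789178e-04, -1.01637799e-03,  2.46995071e-04,
       -2.25786169e-04,  4.12797726e-05,  3.56481608e-04]), 'effort': array([-1.57031540e-03, -5.69517910e+01, -5.81671759e+00, -2.80939382e+01,
        1.06764308e-02,  1.19149775e-02,  5.17820956e-05]), 'tool_pos': array([ 0.23403775, -0.60566207,  0.23024579]), 'tool_rot': array([-3.13964603e+00, -7.06289827e-05,  3.68865922e-01]), 'ft_force': array([-0.13573858, -0.50283963, -0.12534882]), 'ft_torque': array([-0.02730708,  0.01370259, -0.02617506]), 'grip_width': 1.002558781761159}
scene {'fx': 473.95953691374825, 'fy': 473.95953691374825, 'cx': 314.36284892105243, 'cy': 202.53632702613217, 'world_from_camera': array([[ 0.87130694, -0.37537569,  0.316097  ,  0.87513451],
       [ 0.49045407,  0.68801896, -0.53486887, -0.73787113],
       [-0.01670396,  0.62106602,  0.78358023,  1.03373801],
       [ 0.        ,  0.        ,  0.        ,  1.        ]])}
top {'fx': 4
[... 220 characters left out ...]
05e-01,  5.72684504e-03, -1.54720744e-03,
        -1.01502190e-01],
       [-1.10985347e-03,  7.55991963e-02,  9.97137668e-01,
         1.16723649e+00],
       [ 0.00000000e+00,  0.00000000e+00,  0.00000000e+00,
         1.00000000e+00]])}
{'fx': 309.70691628693146, 'fy': 309.70691628693146, 'cx': 317.77995012255246, 'cy': 200.78049671578256, 'T_tool_cam': array([[-2.28822598e-04,  9.50671774e-01,  3.10198528e-01,
         7.89899121e-02],
       [ 9.99999955e-01,  1.56714310e-04,  2.57379419e-04,
        -6.18471262e-04],
       [ 1.96070800e-04,  3.10198572e-01, -9.50671766e-01,
        -1.42569793e-01],
       [ 0.00000000e+00,  0.00000000e+00,  0.00000000e+00,
         1.00000000e+00]])}
```

View pics/top0.png

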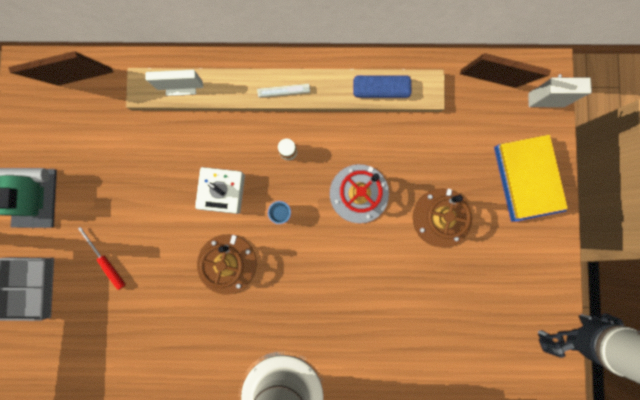

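View pics/scene0.png

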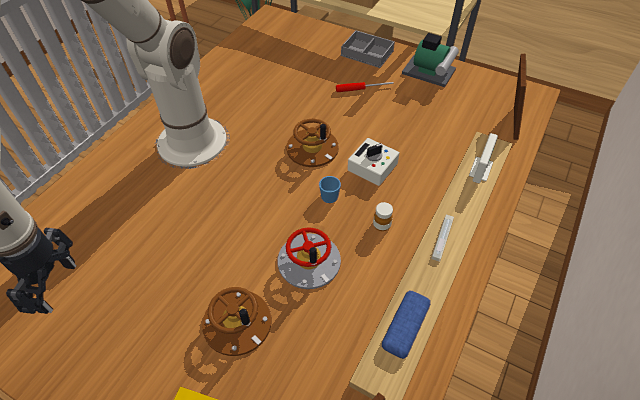

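The top view shows three wheels: red on a grey flange (360,192), brown (443,218) and brown (227,263). The one meant is the red one at (360,192), since the others are brown. The only white box with a knob is at (219,190). The cup is at (279,212) and the jar at (288,149). I'll confirm in one enlarged crop.

```bash
python3 - <<'E'
import cv2,numpy as np
t=cv2.imread("pics/top0.png")
a=cv2.resize(t[155:225,185:255],(400,560)[:1]*2,interpolation=cv2.INTER_CUBIC)
b=cv2.resize(t[155:225,325:395],(400,400),interpolation=cv2.INTER_CUBIC)
cv2.imwrite("pics/crop.png",np.hstack([a,b]))
E
```

```text
(no output)
```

View pics/crop.png

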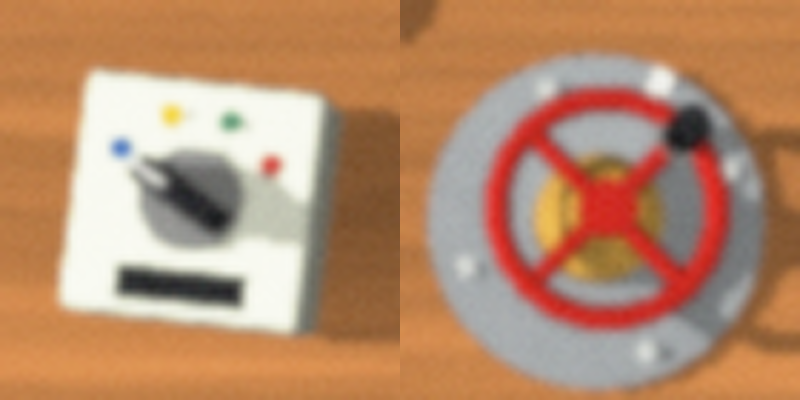

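The crop shows the pointer bar on the white controller towards the blue dot, so it starts at blue. The red wheel sits on a grey flange with the index bar at about crop (660,80) and the handle at (688,128).

```bash
cat > h.py <<'E'
import numpy as np
from plant import *
from scipy.spatial.transform import Rotation as Ro
def top(p,z,cam="top"):
    c=camera_info(cam);T=np.array(c["world_from_camera"])
    d=T[:3,:3]@np.array([(p[0]-c["cx"])/c["fx"],-(p[1]-c["cy"])/c["fy"],-1]);o=T[:3,3]
    return (o+d*(z-o[2])/d[2])[:2]
def shift(goal,yaw):
    "row to reach world TCP goal, tool down with yaw, from the measured pose"
    s=sense();R=Ro.from_euler('xyz',s["tool_rot"]);G=Ro.from_euler('xyz',[np.pi,0,yaw])
    return np.r_[R.inv().apply(np.array(goal)-s["tool_pos"])*1000,(R.inv()*G).as_rotvec()]
ang=lambda v:np.arctan2(v[1],v[0])
E
cat > m.py <<'E'
from h import *
k=400/70
A=lambda x,y:(185+x/k-.5,155+y/k-.5); B=lambda x,y:(325+(x-400)/k-.5,155+y/k-.5)
q=[top(A(*p),.05) for p in((90,70),(325,95),(298,332),(60,305))]
c=np.mean(q,0);print("box",c,"xaxis",ang(q[0]-q[3]),ang(q[1]-q[2]),"sides",[np.linalg.norm(q[i]-q[i-1]) for i in range(4)])
d=[top(A(*p),.051) for p in((121,148),(172,115),(231,121),(271,166))]
th=[1.05,.35,-.35,-1.05]
for x,t in zip(d,th):print("dot r",np.linalg.norm(x-c),"axis",ang(x-c)-t)
a,b=top(A(140,165),.086),top(A(222,225),.086);print("knob",(a+b)/2,"dir",ang(a-b),np.linalg.norm(a-b))
w=top(B(607,208),.074);h=top(B(686,126),.123);i=top(B(660,80),.015);f=top(B(596,221),.012)
print("wheel",w,"flange",f,"handle",h,np.linalg.norm(h-w),ang(h-w),"index",ang(i-w),np.linalg.norm(i-w))
print("cup",top((279,212),.05),"jar",top((288,149),.07))
E
python3 m.py
```

```text
box [0.53997959 0.16727986] xaxis -0.09917737845349342 -0.0929330073986955 sides [np.float64(0.10860743856014614), np.float64(0.10860451915968856), np.float64(0.10927456254561277), np.float64(0.10929011226875879)]
dot r 0.04088927657754061 axis -0.09539030355506317
dot r 0.0403358305575688 axis -0.0887744676906192
dot r 0.0399869981593264 axis -0.07957036160755193
dot r 0.0387455680212594 axis -0.10242134543785575
knob [0.53843195 0.16410771] dir 0.9488265178855249 0.04542165903884998
wheel [ 0.53597241 -0.20223488] flange [ 0.53620315 -0.20274949] handle [ 0.56634213 -0.23155715] 0.04221510772354917 -0.7678523163617692 index -0.4275874770419391 0.07370537462043224
cup [0.48211578 0.00807485] jar [ 0.64403378 -0.01498865]
```

```bash
python3 -c "
from h import *
print(shift([.5395,.1665,.19],.95).round(3))"
```

```text
[ 5.63276e+02 -6.10162e+02  4.14790e+01 -2.00000e-03 -1.00000e-03
 -5.81000e-01]
```

jog_arm(
  motion=[
    [[40, -43, 3, 0, 0, -0.05], [85, -92, 6, 0, 0, -0.1], [130, -141, 10, 0, 0, -0.15], [175, -190, 13, 0, 0, -0.2], [220, -238, 16, 0, 0, -0.25], [265, -287, 20, 0, 0, -0.3], [310, -336, 23, 0, 0, -0.35], [355, -385, 26, 0, 0, -0.4], [400, -433, 30, 0, 0, -0.45], [440, -477, 33, 0, 0, -0.5], [480, -520, 36, 0, 0, -0.54], [515, -558, 38, 0, 0, -0.57], [545, -590, 40, 0, 0, -0.58], [563, -610, 41, 0, 0, -0.58], [563, -610, 41, 0, 0, -0.58], [563, -610, 41, 0, 0, -0.58], [563, -610, 41, 0, 0, -0.58], [563, -610, 41, 0, 0, -0.58]],
  ],
  jaw=0,
  grip_force=40,
)

```text
time: 1.9
tool_pos: [0.5394, 0.172, 0.1902]
tool_rot: [-3.139, -0.004, 0.956]
ft_force: [-0.8, 0.1, -0.2]
grip_width: 0.995
```

```bash
python3 -c "
from h import *
import cv2
s=sense();print(s['time'],s['joints'].round(2),s['tool_pos'],s['tool_rot'])
cv2.imwrite('pics/w1.png',get_image('wrist'))
print(shift([.5395,.1665,.062],.95).round(3))"
```

```text
1.9 [ 0.29  0.49 -0.84  1.8   0.42  1.04 -1.32] [0.53944884 0.17197886 0.19021008] [-3.13906048 -0.00360614  0.95606029]
[-1.55800e+00  1.94900e+00  1.27827e+02 -2.00000e-03 -1.00000e-03
  4.00000e-03]
```

View pics/w1.png

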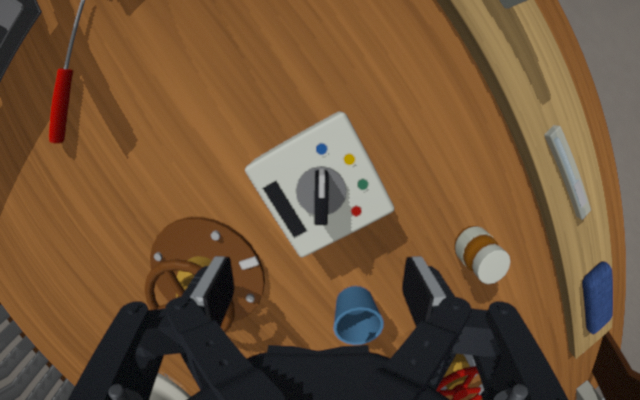

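The wrist view shows the knob bar at (321,195) with its white pointer end up towards the blue dot at (321,149). The cup at (358,315) is clear. The wrist joint is at -1.32 and would hit its limit on the 1.4 rad turn, so I'll grip half a turn round.

```bash
cat >> h.py <<'E'
def wrist(p,z,s=None):
    s=s or sense();c=camera_info("wrist");T=np.array(c["T_tool_cam"])
    v=np.array([p[0]-c["cx"],p[1]-c["cy"]]);r=np.hypot(*v);t=r/c["fx"];u=v/max(r,1e-9)
    d=T[:3,:3]@np.array([np.sin(t)*u[0],-np.sin(t)*u[1],-np.cos(t)])
    R=Ro.from_euler('xyz',s["tool_rot"]);o=s["tool_pos"]+R.apply(T[:3,3]);d=R.apply(d)
    return (o+d*(z-o[2])/d[2])[:2]
E
python3 -c "
from h import *
a,b=wrist((322,170),.086),wrist((320,222),.086);print((a+b)/2,np.linalg.norm(a-b),ang(a-b))
print(np.mean([wrist(p,.05) for p in((345,113),(394,209),(301,256),(246,169))],0))"
```

```text
[0.54181167 0.17000903] 0.045484948236162864 0.9197511613303595
[0.54040913 0.16650308]
```

jog_arm(
  motion=[
    [[0, 0, 0, 0, 0, -0.15], [0, 0, 0, 0, 0, -0.3], [0, 0, 0, 0, 0, -0.45], [0, 0, 0, 0, 0, -0.6], [0, 0, 0, 0, 0, -0.75], [0, 0, 0, 0, 0, -0.9], [0, 0, 0, 0, 0, -1.05], [0, 0, 0, 0, 0, -1.2], [0, 0, 0, 0, 0, -1.35], [0, 0, 0, 0, 0, -1.5], [0, 0, 0, 0, 0, -1.65], [0, 0, 0, 0, 0, -1.8], [0, 0, 0, 0, 0, -1.95], [0, 0, 0, 0, 0, -2.1], [0, 0, 0, 0, 0, -2.25], [0, 0, 0, 0, 0, -2.4], [0, 0, 0, 0, 0, -2.55], [0, 0, 0, 0, 0, -2.7], [0, 0, 0, 0, 0, -2.85], [0, 0, 0, 0, 0, -3.0]],
  ],
)

```text
time: 3.95
tool_pos: [0.5394, 0.1631, 0.1896]
tool_rot: [-3.14, -0.002, -2.33]
ft_force: [-0.1, 1.3, -0.9]
grip_width: 1.001
```

```bash
python3 -c "
from h import *
s=sense();print(s['time'],s['joints'].round(2),s['tool_pos'],s['tool_rot'])
print(shift([.5395,.1665,.12],.95+np.pi).round(3))"
```

```text
3.95 [ 0.6   0.88 -1.45  1.79  0.91  1.34  1.31] [0.53939684 0.16309735 0.1896166 ] [-3.14045478e+00 -2.30722853e-03 -2.33031367e+00]
[-2.6990e+00  2.3470e+00  6.9608e+01 -1.0000e-03 -2.0000e-03 -1.3900e-01]
```

jog_arm(
  motion=[
    [[0, 0, 20, 0, 0, -0.1], [0, 0, 45, 0, 0, -0.13], [0, 0, 65, 0, 0, -0.13], [0, 0, 70, 0, 0, -0.13], [0, 0, 70, 0, 0, -0.13], [0, 0, 70, 0, 0, -0.13], [0, 0, 70, 0, 0, -0.13], [0, 0, 70, 0, 0, -0.13]],
  ],
)

```text
time: 4.75
tool_pos: [0.5401, 0.166, 0.1212]
tool_rot: [-3.141, 0.001, -2.204]
ft_force: [0.1, 0.4, 0.3]
grip_width: 0.997
```

```bash
python3 -c "
from h import *
import cv2
s=sense();print(s['time'],s['joints'].round(2),s['joint_vel'].round(3),s['tool_pos'],s['tool_rot'])
cv2.imwrite('pics/w2.png',get_image('wrist'))
print(shift([.54,.1665,.062],.95+np.pi).round(3))"
```

```text
4.75 [ 0.56  0.97 -1.38  1.84  1.02  1.26  1.37] [-0.001  0.004  0.005  0.004  0.001 -0.001  0.001] [0.54007679 0.16595831 0.12124132] [-3.14057223e+00  1.09145978e-03 -2.20444655e+00]
[-4.3800e-01  4.2800e-01  5.9105e+01 -1.0000e-03  1.0000e-03 -1.3000e-02]
```

View pics/w2.png

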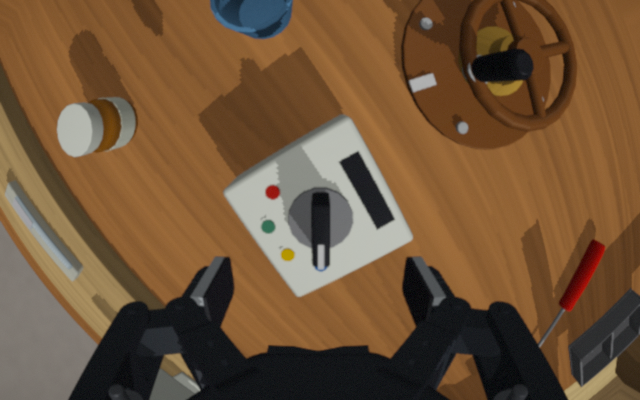

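The bar is at (320,230), upright and centred between the fingers, so I'll descend and grip.

jog_arm(
  motion=[
    [[0, 0, 20, 0, 0, -0.01], [0, 0, 45, 0, 0, -0.01], [0, 0, 57, 0, 0, -0.01], [0, 0, 58, 0, 0, -0.01], [0, 0, 58, 0, 0, -0.01], [0, 0, 58, 0, 0, -0.01]],
  ],
)

```text
time: 5.4
tool_pos: [0.54, 0.1662, 0.0631]
tool_rot: [-3.141, 0.001, -2.194]
ft_force: [0.4, -0.1, 0.6]
grip_width: 1.001
```

jog_arm(
  motion=[
    [[0, 0, 0, 0, 0, 0], [0, 0, 0, 0, 0, 0], [0, 0, 0, 0, 0, 0], [0, 0, 0, 0, 0, 0], [0, 0, 0, 0, 0, 0], [0, 0, 0, 0, 0, 0], [0, 0, 0, 0, 0, 0], [0, 0, 0, 0, 0, 0], [0, 0, 0, 0, 0, 0], [0, 0, 0, 0, 0, 0]],
  ],
  jaw=255,
  grip_force=40,
)

```text
time: 6.4
tool_pos: [0.5386, 0.1663, 0.0626]
tool_rot: [3.14, -0.0, -2.193]
ft_force: [-4.5, 0.9, 5.5]
grip_width: 0.128
```

jog_arm(
  motion=[
    [[0, 0, 0, 0, 0, 0.1], [0, 0, 0, 0, 0, 0.2], [0, 0, 0, 0, 0, 0.3], [0, 0, 0, 0, 0, 0.4], [0, 0, 0, 0, 0, 0.5], [0, 0, 0, 0, 0, 0.6], [0, 0, 0, 0, 0, 0.7], [0, 0, 0, 0, 0, 0.8], [0, 0, 0, 0, 0, 0.9], [0, 0, 0, 0, 0, 1.0], [0, 0, 0, 0, 0, 1.1], [0, 0, 0, 0, 0, 1.2], [0, 0, 0, 0, 0, 1.3], [0, 0, 0, 0, 0, 1.38], [0, 0, 0, 0, 0, 1.4], [0, 0, 0, 0, 0, 1.4], [0, 0, 0, 0, 0, 1.4], [0, 0, 0, 0, 0, 1.4]],
  ],
)

```text
time: 8.2
tool_pos: [0.5373, 0.1708, 0.0626]
tool_rot: [3.136, -0.005, 2.693]
ft_force: [-5.5, 9.8, 1.4]
grip_width: 0.13
```

jog_arm(
  motion=[
    [[0, 0, 0, 0, 0, 0], [0, 0, 0, 0, 0, 0], [0, 0, 0, 0, 0, 0], [0, 0, 0, 0, 0, 0], [0, 0, 0, 0, 0, 0], [0, 0, -20, 0, 0, 0], [0, 0, -50, 0, 0, 0], [0, 0, -90, 0, 0, 0], [0, 0, -120, 0, 0, 0], [0, 0, -130, 0, 0, 0], [0, 0, -130, 0, 0, 0], [0, 0, -130, 0, 0, 0]],
  ],
  jaw=0,
)

```text
time: 9.4
tool_pos: [0.5393, 0.1651, 0.1919]
tool_rot: [-3.141, 0.0, 2.689]
ft_force: [0.9, 0.0, -0.4]
grip_width: 0.998
```

```bash
python3 -c "
from h import *
import cv2
s=sense();print(s['time'],s['joints'].round(2),s['tool_pos'],s['tool_rot'])
cv2.imwrite('pics/w3.png',get_image('wrist'))
for y in(-.7,-.45+np.pi):print(shift([.536+.045*np.cos(-.768),-.2022+.045*np.sin(-.768),.17],y).round(3))"
```

```text
9.4 [ 0.54  0.72 -1.27  1.79  0.74  1.21  0.17] [0.53929566 0.16505783 0.19193019] [-3.14060681e+00  1.38940512e-04  2.68853960e+00]
[-2.00811e+02 -3.45277e+02  2.16880e+01  1.00000e-03 -3.00000e-03
 -2.89500e+00]
[-2.00811e+02 -3.45277e+02  2.16880e+01 -2.00000e-03 -1.00000e-03
 -3.00000e-03]
```

View pics/w3.png

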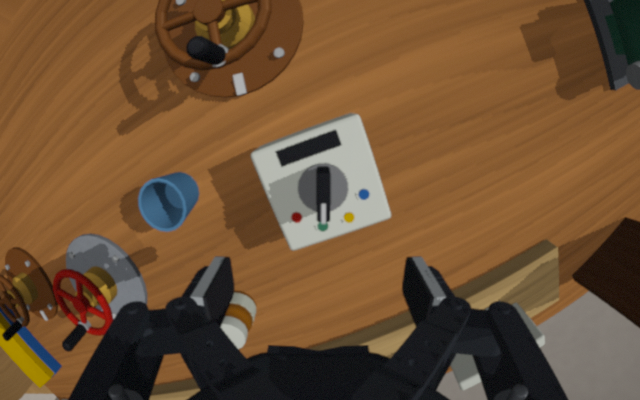

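The pointer sits on the green dot at (323,226), so the selector is done. Next is the move above the valve handle.

jog_arm(
  motion=[
    [[-15, -25, 2, 0, 0, 0], [-35, -60, 4, 0, 0, 0], [-58, -100, 6, 0, 0, 0], [-81, -140, 8, 0, 0, 0], [-104, -180, 10, 0, 0, 0], [-127, -220, 12, 0, 0, 0], [-150, -260, 14, 0, 0, 0], [-173, -298, 16, 0, 0, 0], [-190, -328, 18, 0, 0, 0], [-201, -345, 20, 0, 0, 0], [-201, -345, 20, 0, 0, 0], [-201, -345, 20, 0, 0, 0], [-201, -345, 20, 0, 0, 0], [-201, -345, 20, 0, 0, 0]],
  ],
)

```text
time: 10.85
tool_pos: [0.5694, -0.2305, 0.1723]
tool_rot: [3.141, -0.0, 2.692]
ft_force: [0.5, -0.0, -0.9]
grip_width: 0.999
```

```bash
python3 -c "
from h import *
import cv2
s=sense();print(s['time'],s['joints'].round(2),s['tool_pos'],s['tool_rot'])
cv2.imwrite('pics/w4.png',get_image('wrist'))
print(shift([.536+.045*np.cos(-.768),-.2022+.045*np.sin(-.768),.082],s['tool_rot'][2]).round(3))"
```

```text
10.85 [ 1.15  0.84 -1.25  1.68  0.84  1.26  0.83] [ 0.56943652 -0.23050546  0.17234224] [ 3.14133147e+00 -2.81705108e-04  2.69188382e+00]
[-8.3000e-02 -2.8620e+00  9.0465e+01  0.0000e+00  0.0000e+00 -0.0000e+00]
```

View pics/w4.png

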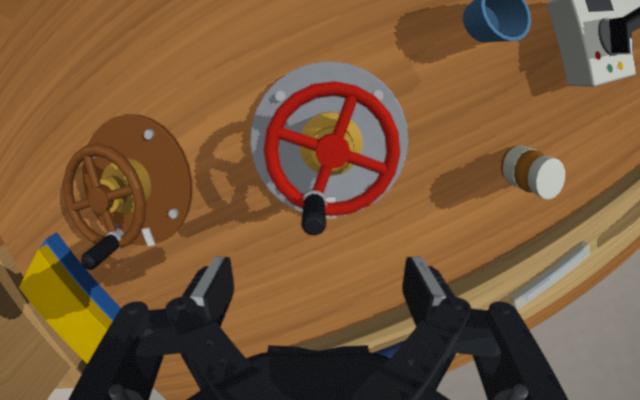

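The handle top is at (314,224), between the fingers, and the hub is at (333,151).

```bash
python3 -c "
from h import *
w=wrist((333,151),.074);h=wrist((314,225),.123);print(w,h,h-w,np.linalg.norm(h-w),ang(h-w), shift([*h,.082],2.69).round(1)[:3])"
```

```text
[ 0.53606861 -0.20140567] [ 0.56772262 -0.23283177] [ 0.03165402 -0.0314261 ] 0.0446046667454251 -0.7817850117602022 [ 0.8 -2.6 90.5]
```

jog_arm(
  motion=[
    [[0, -1, 20, 0, 0, 0], [0, -3, 50, 0, 0, 0], [0, -3, 80, 0, 0, 0], [0, -3, 89, 0, 0, 0], [0, -3, 89, 0, 0, 0], [0, -3, 89, 0, 0, 0]],
  ],
)

```text
time: 11.5
tool_pos: [0.5688, -0.2346, 0.0841]
tool_rot: [3.141, 0.001, 2.69]
ft_force: [-0.3, -0.1, 0.3]
grip_width: 1.0
```

jog_arm(
  motion=[
    [[0, 0, 0, 0, 0, 0], [0, 0, 0, 0, 0, 0], [0, 0, 0, 0, 0, 0], [0, 0, 0, 0, 0, 0], [0, 0, 0, 0, 0, 0], [0, 0, 0, 0, 0, 0], [0, 0, 0, 0, 0, 0], [0, 0, 0, 0, 0, 0], [0, 0, 0, 0, 0, 0], [0, 0, 0, 0, 0, 0]],
  ],
  jaw=255,
  grip_force=40,
)

```text
time: 12.5
tool_pos: [0.5683, -0.2352, 0.0837]
tool_rot: [-3.142, 0.0, 2.689]
ft_force: [-2.1, 0.5, 5.3]
grip_width: 0.2
```

```bash
cat > arc.py <<'E'
import sys
from h import *
# rows along the circle: start wheel-frame angle, end angle (world direction of handle), step
C=np.array([.536,-.202]);a0,a1,n=map(float,sys.argv[1:4]);s=sense()
R=Ro.from_euler('xyz',s["tool_rot"])
P=lambda a:np.array([*(C+.045*np.array([np.cos(a),np.sin(a)])),0])
print(s['time'],s['joints'].round(2),s['tool_pos'].round(4),s['ft_force'].round(1),s['grip_width'],"ang",ang(s['tool_pos'][:2]-C),"r",np.linalg.norm(s['tool_pos'][:2]-C))
print([[*(int(round(x)) for x in R.inv().apply(P(a)-P(a0))[:2]*1000),0,0,0,0] for a in np.linspace(a0,a1,int(n)+1)[1:]])
E
python3 arc.py -.775 -6.275 18
```

```text
12.5 [ 1.11  0.93 -1.15  1.74  0.94  1.14  0.78] [ 0.5683 -0.2352  0.0837] [-2.1  0.5  5.3] 0.1997493026639628 ang -0.7995333841185102 r 0.046311649982765234
[[6, -12, 0, 0, 0, 0], [16, -22, 0, 0, 0, 0], [28, -28, 0, 0, 0, 0], [41, -31, 0, 0, 0, 0], [55, -29, 0, 0, 0, 0], [68, -23, 0, 0, 0, 0], [78, -14, 0, 0, 0, 0], [85, -2, 0, 0, 0, 0], [88, 11, 0, 0, 0, 0], [86, 25, 0, 0, 0, 0], [81, 37, 0, 0, 0, 0], [72, 48, 0, 0, 0, 0], [61, 55, 0, 0, 0, 0], [48, 59, 0, 0, 0, 0], [34, 58, 0, 0, 0, 0], [21, 54, 0, 0, 0, 0], [10, 45, 0, 0, 0, 0], [2, 34, 0, 0, 0, 0]]
```

jog_arm(
  motion=[
    [[6, -12, 0, 0, 0, 0], [16, -22, 0, 0, 0, 0], [28, -28, 0, 0, 0, 0], [41, -31, 0, 0, 0, 0], [55, -29, 0, 0, 0, 0], [68, -23, 0, 0, 0, 0], [78, -14, 0, 0, 0, 0], [85, -2, 0, 0, 0, 0], [88, 11, 0, 0, 0, 0], [86, 25, 0, 0, 0, 0], [81, 37, 0, 0, 0, 0], [72, 48, 0, 0, 0, 0], [61, 55, 0, 0, 0, 0], [48, 59, 0, 0, 0, 0], [34, 58, 0, 0, 0, 0], [21, 54, 0, 0, 0, 0], [10, 45, 0, 0, 0, 0], [2, 34, 0, 0, 0, 0], [2, 34, 0, 0, 0, 0], [2, 34, 0, 0, 0, 0]],
  ],
)

```text
time: 14.5
tool_pos: [0.5824, -0.2059, 0.0838]
tool_rot: [3.141, 0.004, 2.686]
ft_force: [5.9, -1.0, 1.0]
grip_width: 0.197
```

```bash
python3 arc.py -6.275 -6.775 5
```

```text
14.5 [ 1.06  0.93 -1.15  1.73  0.94  1.14  0.72] [ 0.5824 -0.2059  0.0838] [ 5.9 -1.   1. ] 0.1966985558139344 ang -0.08447098535835981 r 0.046532156029295155
[[-2, -4, 0, 0, 0, 0], [-3, -8, 0, 0, 0, 0], [-4, -13, 0, 0, 0, 0], [-5, -17, 0, 0, 0, 0], [-5, -22, 0, 0, 0, 0]]
```

jog_arm(
  motion=[
    [[-2, -4, 0, 0, 0, 0], [-3, -8, 0, 0, 0, 0], [-4, -12, 0, 0, 0, 0], [-4, -14, 0, 0, 0, 0], [-4, -14, 0, 0, 0, 0], [-4, -14, 0, 0, 0, 0]],
  ],
)

```text
time: 15.1
tool_pos: [0.579, -0.2196, 0.0838]
tool_rot: [-3.14, 0.002, 2.688]
ft_force: [5.1, -3.1, 4.5]
grip_width: 0.199
```

jog_arm(
  motion=[
    [[-1, -2, 0, 0, 0, 0], [-1, -2, 0, 0, 0, 0], [-1, -2, 0, 0, 0, 0], [-1, -2, 0, 0, 0, 0]],
  ],
)

```text
time: 15.5
tool_pos: [0.5786, -0.2208, 0.0838]
tool_rot: [-3.141, 0.0, 2.689]
ft_force: [2.2, -1.7, 5.1]
grip_width: 0.197
```

jog_arm(
  motion=[
    [[0, -3, 0, 0, 0, 0], [0, -3, 0, 0, 0, 0], [0, -3, 0, 0, 0, 0], [0, -3, 0, 0, 0, 0]],
  ],
)

```text
time: 15.9
tool_pos: [0.5784, -0.221, 0.0838]
tool_rot: [3.138, 0.001, 2.691]
ft_force: [6.3, 3.4, 3.4]
grip_width: 0.197
```

```bash
python3 arc.py -.43 -.43 1
```

```text
15.9 [ 1.08  0.93 -1.15  1.73  0.94  1.14  0.76] [ 0.5784 -0.221   0.0838] [6.3 3.4 3.4] 0.19684523222828637 ang -0.4217887678657985 r 0.046502517979964055
[[0, 0, 0, 0, 0, 0]]
```

jog_arm(
  motion=[
    [[0, -3, 0, 0, 0, 0], [0, -3, 0, 0, 0, 0], [0, -3, 0, 0, 0, 0], [0, -3, 0, 0, 0, 0]],
  ],
)

```text
time: 16.3
tool_pos: [0.5783, -0.2212, 0.0838]
tool_rot: [3.134, 0.002, 2.692]
ft_force: [9.6, 7.9, 0.6]
grip_width: 0.2
```

```bash
python3 arc.py -.43 6.053 21;python3 arc.py -.43 5.853 20
```

```text
16.3 [ 1.08  0.93 -1.15  1.73  0.94  1.14  0.76] [ 0.5783 -0.2212  0.0838] [9.6 7.9 0.6] 0.1997043826693214 ang -0.4266248291934269 r 0.04646152669622091
[[2, 14, 0, 0, 0, 0], [9, 26, 0, 0, 0, 0], [19, 36, 0, 0, 0, 0], [31, 42, 0, 0, 0, 0], [45, 44, 0, 0, 0, 0], [58, 42, 0, 0, 0, 0], [71, 36, 0, 0, 0, 0], [81, 26, 0, 0, 0, 0], [87, 14, 0, 0, 0, 0], [90, 1, 0, 0, 0, 0], [88, -13, 0, 0, 0, 0], [83, -26, 0, 0, 0, 0], [73, -36, 0, 0, 0, 0], [61, -43, 0, 0, 0, 0], [48, -46, 0, 0, 0, 0], [34, -45, 0, 0, 0, 0], [21, -39, 0, 0, 0, 0], [11, -30, 0, 0, 0, 0], [4, -18, 0, 0, 0, 0], [0, -5, 0, 0, 0, 0], [1, 9, 0, 0, 0, 0]]
16.3 [ 1.08  0.93 -1.15  1.73  0.94  1.14  0.76] [ 0.5783 -0.2212  0.0838] [9.6 7.9 0.6] 0.1997043826693214 ang -0.4266248291934269 r 0.04646152669622091
[[2, 14, 0, 0, 0, 0], [9, 26, 0, 0, 0, 0], [19, 36, 0, 0, 0, 0], [32, 42, 0, 0, 0, 0], [46, 44, 0, 0, 0, 0], [60, 42, 0, 0, 0, 0], [72, 35, 0, 0, 0, 0], [82, 25, 0, 0, 0, 0], [88, 12, 0, 0, 0, 0], [90, -2, 0, 0, 0, 0], [88, -16, 0, 0, 0, 0], [81, -28, 0, 0, 0, 0], [71, -38, 0, 0, 0, 0], [58, -44, 0, 0, 0, 0], [44, -46, 0, 0, 0, 0], [30, -43, 0, 0, 0, 0], [18, -37, 0, 0, 0, 0], [8, -27, 0, 0, 0, 0], [2, -14, 0, 0, 0, 0], [0, 0, 0, 0, 0, 0]]
```

The stop is firm: the last two 3 mm pushes moved it 0.2–0.4 mm while the force rose. The TCP at the stop is (0.5783, -0.2212). I'll release the overpush and then turn back two full circles.

jog_arm(
  motion=[
    [[0, 3, 0, 0, 0, 0], [0, 6, 0, 0, 0, 0], [0, 6, 0, 0, 0, 0], [0, 6, 0, 0, 0, 0], [0, 6, 0, 0, 0, 0]],
  ],
)

```text
time: 16.8
tool_pos: [0.5788, -0.2202, 0.0838]
tool_rot: [3.141, 0.001, 2.689]
ft_force: [3.2, -0.5, 5.8]
grip_width: 0.197
```

jog_arm(
  motion=[
    [[2, 14, 0, 0, 0, 0], [9, 26, 0, 0, 0, 0], [19, 36, 0, 0, 0, 0], [32, 42, 0, 0, 0, 0], [46, 44, 0, 0, 0, 0], [60, 42, 0, 0, 0, 0], [72, 35, 0, 0, 0, 0], [82, 25, 0, 0, 0, 0], [88, 12, 0, 0, 0, 0], [90, -2, 0, 0, 0, 0], [88, -16, 0, 0, 0, 0], [81, -28, 0, 0, 0, 0], [71, -38, 0, 0, 0, 0], [58, -44, 0, 0, 0, 0], [44, -46, 0, 0, 0, 0], [30, -43, 0, 0, 0, 0], [18, -37, 0, 0, 0, 0], [8, -27, 0, 0, 0, 0], [2, -14, 0, 0, 0, 0], [0, 0, 0, 0, 0, 0]],
  ],
)

```text
time: 18.8
tool_pos: [0.5783, -0.2216, 0.0836]
tool_rot: [-3.139, -0.001, 2.687]
ft_force: [-2.8, -0.4, 10.8]
grip_width: 0.197
```

jog_arm(
  motion=[
    [[2, 14, 0, 0, 0, 0], [9, 26, 0, 0, 0, 0], [19, 36, 0, 0, 0, 0], [32, 42, 0, 0, 0, 0], [46, 44, 0, 0, 0, 0], [60, 42, 0, 0, 0, 0], [72, 35, 0, 0, 0, 0], [82, 25, 0, 0, 0, 0], [88, 12, 0, 0, 0, 0], [90, -2, 0, 0, 0, 0], [88, -16, 0, 0, 0, 0], [81, -28, 0, 0, 0, 0], [71, -38, 0, 0, 0, 0], [58, -44, 0, 0, 0, 0], [44, -46, 0, 0, 0, 0], [30, -43, 0, 0, 0, 0], [18, -37, 0, 0, 0, 0], [8, -27, 0, 0, 0, 0], [2, -14, 0, 0, 0, 0], [0, 0, 0, 0, 0, 0]],
  ],
)

```text
time: 20.8
tool_pos: [0.5783, -0.2216, 0.0836]
tool_rot: [-3.139, -0.001, 2.687]
ft_force: [-3.0, -0.6, 12.1]
grip_width: 0.194
```

jog_arm(
  motion=[
    [[0, 0, 0, 0, 0, 0], [0, 0, 0, 0, 0, 0], [0, 0, 0, 0, 0, 0], [0, 0, 0, 0, 0, 0], [0, 0, 0, 0, 0, 0]],
  ],
)

```text
time: 21.3
tool_pos: [0.5786, -0.2208, 0.0837]
tool_rot: [-3.142, 0.0, 2.689]
ft_force: [3.2, -0.5, 7.3]
grip_width: 0.198
```

```bash
python3 arc.py 0 0 1; python3 -c "
from h import *
import cv2
s=sense();print(shift([.5783,-.2212,.0838],s['tool_rot'][2]).round(2))
w=get_image('wrist');t=get_image('top')
cv2.imwrite('pics/fin.png',np.hstack([cv2.resize(w[90:290,200:440],(480,400),interpolation=3),cv2.resize(t[155:225,170:220+6],(320,400),interpolation=3)]))"
```

```text
21.3 [ 1.08  0.94 -1.15  1.72  0.94  1.14  0.75] [ 0.5786 -0.2208  0.0837] [ 3.2 -0.5  7.3] 0.19774539315245163 ang -0.41530082424634596 r 0.04652172117268455
[[0, 0, 0, 0, 0, 0]]
[ 0.05 -0.5  -0.09 -0.    0.   -0.  ]
```

View pics/fin.png

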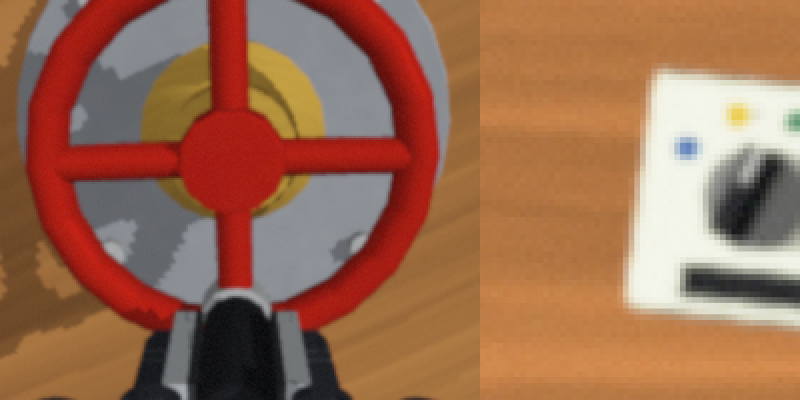

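The left half shows the wheel's spoke in line with the handle, and the peg at (238,345) held between the pads. The right half shows the selector pointer towards green at (795,121). One numeric check of the cup and jar, then I'll hand in.

```bash
python3 -c "
from plant import *
import cv2,numpy as np
a=cv2.imread('pics/top0.png').astype(float);b=get_image('top').astype(float)
for n,(x,y) in dict(cup=(279,212),jar=(288,149)).items():
    print(n,np.abs(a-b)[y-12:y+12,x-12:x+12].mean())
print(hand_in())"
```

```text
cup 7.113425925925926
jar 7.086226851851852
the job is handed in; nothing more can be done
None
```

The job is handed in at about 21 s on the robot's clock, well under the 72 s limit.

- **Selector:** I turned the knob 1.4 rad clockwise from blue. The wrist picture after release showed the pointer on the green dot, and the final top crop agrees.
- **Hand wheel:** I led it clockwise to a firm stop, where the last two 3 mm pushes moved it under 0.5 mm while the force rose. The stop matched the index bar's direction to about 0.01 rad. I then turned it back two full circles, ending within 0.5 mm (about 0.01 rad) of the handle's position at the stop.
- **Grip:** The fingers are still closed on the black handle at 40 N, and the last reading showed about 17 mm opening on the 18 mm peg.
- **Cup and jar:** I never touched or approached either one. The before/after picture difference was about 7 grey levels at both. I took no noise baseline and looked at no close final picture of them, so that check is only weak evidence they did not move.

The highest wrist force I read was about 13 N. No check failed.

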